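# One turn of the brick press wheel

## Task

Take up the brick press by one turn of its screw: with the fingertips, push the hand wheel clockwise (seen from above) by its upright red handle through exactly one full turn, so that the handle comes back to where it stood, then leave it there. Only push the handle: do not grip it, push gently, and leave the brick, the gauge, the bronze block and the tray where they are.

Things in the scene. Friction and masses are not known exactly. Their poses are not given: they have to be found in the camera images.
- wheel_axis (a point): The centre of the hand wheel, on its vertical axis, at the height of the top of its rim (the top of the rim, spokes and hub all lie within 1 mm of this height, 227 mm above the bench). The dark steel wheel, 180 mm across with three spokes (one painted red, under the handle), lies level on top of a fixed green screw press (base 200 x 320 mm, crosshead and column caps below the wheel, top at 203 mm). Nothing but the handle rises above the rim.
- handle: The red upright handle of the wheel, at the end of the red spoke: a round post 24 mm in diameter and 50 mm high, standing on the rim and tapering at its top to 18 mm. Origin at the centre of its foot, level with wheel_axis and 75 mm from it horizontally. It is a sleeve that spins freely on its own pin, so its yaw means nothing, and its place goes round with the wheel in a level circle.
- wheel (a joint): Angle of the hand wheel in rad, growing clockwise seen from above; it starts anywhere from -1.5 to 1.5 and one turn is 6.283. It stays where it is left: a stiff screw, about 3 to 5 N of push at the handle, no spring. Each turn lowers the press platen 8 mm; it stays clear of the brick.
- brick: Perforated red brick, 102 x 215 x 65 mm, loose, lying on the press base under the platen. Origin at the centre of its underside. Not to be moved.
- gauge: Black plastic thickness gauge with a round white dial and two short steel jaws, 55 x 130 x 23 mm, loose on the bench beside the press. Origin under the centre of its black body. Not to be moved.
- block: Bronze calibration block, 50 x 70 x 30 mm, loose on the bench beside the press. Origin at the centre of its underside. Not to be moved.
- tray: Grey enamel tray of brick chips, 130 x 200 x 28 mm, loose on the bench on the far side of the press. Origin at the centre of its underside. Not to be moved.

How it is judged:
By the outcome, as a careful person would: the job done as asked, in the order asked, and still so for the second after the job is handed in, with the robot touching nothing.
It also fails if it takes over 58 s, if anything falls off the work surface, if the arm or the gripper's body presses on something with over 40 N, if the wrist force passes 120 N, or if a joint passes its speed limit or range.

## Robot

A 7-joint arm with a two-finger parallel gripper is mounted at the origin on the work surface. World frame = base frame: x ahead of the robot, y to its left, z up, the work surface at z = 0. Lengths are in m, angles in rad, forces in N, time in s.
With the tool pointing down it reaches from about 0.425 to 0.925 m from the base axis. Payload 6.8 kg.
Tool frame: the origin (TCP) lies on the centre line of the jaws, within the pads' length; the fingertips stand 8 mm ahead of it and the grasp point (between the pads) lies 11 mm behind it (r.finger_overhang is the distance from the TCP to the fingertips, in m); x points along the fingers, z is the direction in which the jaws open and shut, and the axes are right-handed (so a half turn about x gives the same grasp; the last joint's range is limited). The gripper opens to 85 mm and grips with 20 to 120 N. Pads are 22 mm wide; open, the fingers measure 114 mm over their backs; the gripper's body (76 mm by 85 mm) begins 54 mm behind the grasp point. The pads swing forward as they close: fully open they stand 13 mm farther back than shut.
Start: joints at [1.098, 0.477, 0.022, 1.555, -0.011, 1.109, -0.083], TCP at [0.241, -0.631, 0.239] pointing down, gripper open.
Joint ranges: [-2.96, 2.96], [-0.34, 2.1], [-1.41, 1.46], [0.24, 2.44], [-1.37, 4.51], [0.17, 1.92], [-2.96, 2.96]. Speed limits (rad/s): [2.39, 2.39, 3.14, 3.14, 3.14, 3.14, 3.14].

## Interface

Orientations are given as a rotation vector (axis times angle).
In Python, from bench import r gives the robot as it stands. The module is installed in compiled form; this text tells all that it offers.
- The arm moves only by the tool play_rows, never from a script. Its argument "plan" is a list of rows, each a list of 5 numbers: the opening, from -1 (shut) to 1 (fully open), then the shift along the world's x, y, z in m, then the turn about the world's z in rad. A call has 1 to 10 rows; each row is the pose to reach, as a shift and turn from the pose commanded when the call began; what a row does not reach only later rows make up. A row lasts 1/10 s, in which the tool goes at most 50 mm and 8.59 degrees, less where a joint would pass 70% of its speed; a pose out of reach is approached as far as the arm can. A call with a gripper value outside its range is refused whole. The fingers move at their own pace and stop on an object; "force" is the grip in N (left out, the last holds). Time passes only in rows, so rows that repeat a pose let the fingers close. It gives the time, the measured TCP pose, the force and the opening at its end, in the units of the state.
- r.get_obs(): the state, without advancing time (a new reading comes with each control period).
- r.grab_frame(name): name is "scene" or "top" or "wrist"; returns a dict with "pixels" (480x640x3 uint8, blue, green, red), "z_map" (480x640 float32, m along the optical axis (not along the pixel's ray), 0 where there is no reading), "vfov" (degrees; the focal length in pixels is half the picture's height over the tangent of half this angle, whatever the lens; pixels are square), "cx", "cy" (the principal point, pixels), "R" (3x3) and "t" (3): a world point X has camera coordinates R X + t; the wrist camera has in their place "tool_from_camera" (4x4, takes a point from camera to tool coordinates, whose origin is the TCP and whose axes are the tool frame's). Camera axes: x right, y down, z forward; pixel columns grow to the right and rows downward; lengths in m; the calibration is good to about 2 mm. A picture is of the moment at which its call begins: read the wrist's pose just before it.
- r.hand_in(): hands the job in, once; it reports no verdict.
Trained networks look in a picture, given as the dict that the camera call returned (one of the last four; its "shot" number tells which), for a name from the list of things; names that differ only in an ending like _2 or _b are one class to them, and where a whole thing is asked for, a point or a joint stands for the part that bears it (a point fixed in the world has none). Each returns a list of dicts, best first, with "conf" (0 to 1); they miss things now and then, are a little off and sometimes report something else, mostly with a low value. They report only what shows in the picture. A call takes as long as a camera call.
- r.outline_of(picture, label): "mask" (480x640 bool, what is visible of it) and "bbox" ([left, top, right, bottom] as shares, 0 to 1, of the picture: columns of its width, rows of its height, round what is visible of it).
- r.pinpoint(picture, label): "position" ([column, row] as shares, 0 to 1, of the picture: columns of its width, rows of its height: a listed point, or the origin of a listed thing).
The state is a dict: "clock": time; "joints": joint angles; "qvel": joint speeds; "tau": joint torques, N m; "tcp_pos": TCP position; "orientation": TCP orientation; "contact_force": force on the tool from outside, world axes, zero at the start; "moment": the same for the moment, N m; "grip_width": finger opening in m.
Only numpy, scipy, OpenCV 4.12 (cv2) and the standard library are available. Lean on these libraries where they do the work, as an engineer would, in place of code of your own. Each camera call takes 0.05 s, during which the arm holds its last target.

## Working session

There is one attempt and no reset: what is moved stays moved. The work goes in short steps, Python scripts to look and compute and a tool call to move; the robot and the scene stay as the last step left them, time stands still between calls to the robot, and variables do not carry over. Pictures are saved under pics/ and viewed, and the job is handed in when it is done.

Besides the shell and the picture viewer there is one more tool, called after "Emit:" as name(argument=value, ...), one argument or row to a line, values as JSON. play_rows: Moves the arm, as the interface text tells. Its arguments: {"type":"object","properties":{"plan":{"type":"array","items":{"type":"array","items":{"type":"number"}}},"force":{"type":"number"}},"required":["plan"]}

```bash
mkdir -p pics; cat > h.py <<'E'
import numpy as np,cv2
from bench import r
def K(p): return 240/np.tan(np.radians(p["vfov"])/2)
def toworld(p,u,v,z):
    f=K(p); c=np.array([(u-p["cx"])/f*z,(v-p["cy"])/f*z,z]); return np.array(p["R"]).T@(c-np.array(p["t"]))
def plane(p,u,v,h):
    f=K(p); R=np.array(p["R"]);d=R.T@np.array([(u-p["cx"])/f,(v-p["cy"])/f,1]); o=-R.T@np.array(p["t"]); return o+d*(h-o[2])/d[2]
E
python3 - <<'E'
from h import *
o=r.get_obs();print(o)
for n in("scene","top"):
    p=r.grab_frame(n);cv2.imwrite(f"pics/{n}0.png",p["pixels"])
    print(n,p["vfov"],p["cx"],p["cy"],-np.array(p["R"]).T@np.array(p["t"]))
    for l in("wheel_axis","handle","gauge","block","tray","brick"):
        for d in r.pinpoint(p,l)[:2]:
            u,v=d["position"][0]*640,d["position"][1]*480
            print(l,round(d["conf"],2),u,v,plane(p,u,v,.227 if l in("wheel_axis","handle") else 0))
E
```

```text
{'clock': 0.0, 'joints': array([ 1.09790093,  0.47780548,  0.02231897,  1.5564561 , -0.01153054,
        1.10930737, -0.08314723]), 'qvel': array([ 0.00017723,  0.00171114,  0.00097288,  0.00011873, -0.00056139,
        0.00061477, -0.00047669]), 'tau': array([-1.00034072e-06, -5.96456122e+01,  1.60791814e+00, -2.81199878e+01,
        1.24719847e-02,  9.38360958e-03,  2.42095304e-06]), 'tcp_pos': array([ 0.24060982, -0.63003402,  0.23831973]), 'orientation': array([ 0.93744481,  1.36159234, -0.93585318]), 'contact_force': array([ 0.06673779, -0.01276298,  0.83466198]), 'moment': array([ 0.02725071, -0.05534412, -0.01636124]), 'grip_width': 0.08548488649823292}
scene 44.17056067064574 317.49588504931916 240.0996386501187 [1.31188235 0.87329348 0.83315146]
wheel_axis 0.58 352.57599999999996 199.2 [0.57121579 0.08092134 0.227     ]
handle 0.76 378.49600000000004 193.776 [0.51223092 0.09758191 0.227     ]
gauge 0.56 249.79199999999997 242.20800000000003 [ 0.64942734 -0.21155566  0.        ]
block 0.89 472.896 345.984 [0.50747713 0.38758919 0.        ]
tray 0.79 268.096 327.69599999999997 [7.99536042e-01 8.41515513e-02 1.11022302e-16]
top 46.6016425211215 325.2962510598033 234.5865339289461 [0.43427686 0.0607054  1.48418915]
wheel_axis 0.62 317.824 254.30400000000003 [0.57581101 0.08069806 0.227     ]
handle 0.61 313.408 286.992 [0.50187166 0.09054666 0.227     ]
gauge 0.98 428.288 237.888 [ 0.64543526 -0.21269049  0.        ]
block 0.65 208.128 294.48 [0.49454377 0.37507742 0.        ]
tray 0.79 315.712 182.688 [0.79803491 0.09030271 0.        ]
```

View pics/top0.png

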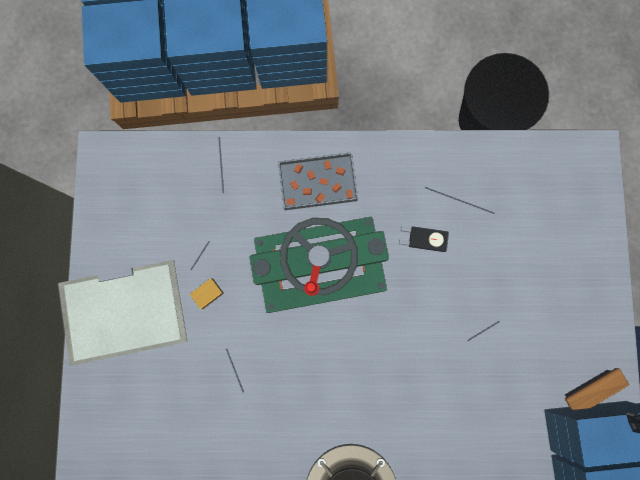

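View pics/scene0.png

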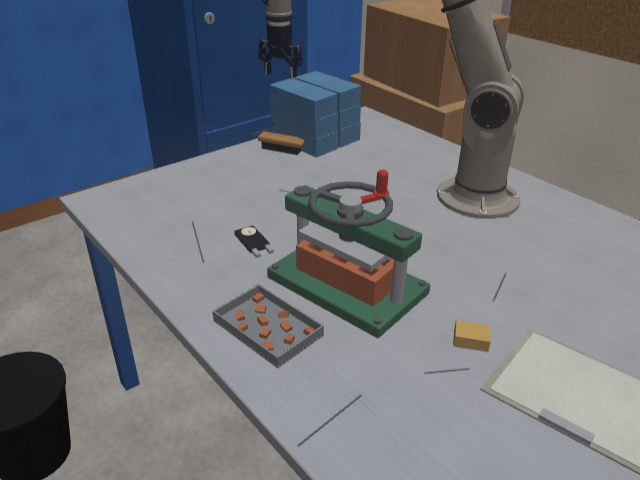

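```bash
python3 - <<'E'
from h import *
for n in("top","scene"):
    p=r.grab_frame(n);im=p["pixels"].astype(int);z=p["z_map"]
    vv,uu=np.mgrid[:480,:640];f=K(p)
    c=np.stack([(uu-p["cx"])/f*z,(vv-p["cy"])/f*z,z],-1)
    w=(c-np.array(p["t"]))@np.array(p["R"])
    b,g,rd=im[...,0],im[...,1],im[...,2]
    reg=(z>0)&(np.hypot(w[...,0]-.574,w[...,1]-.081)<.13)
    rim=reg&(abs(w[...,2]-.227)<.006); q=w[rim]
    # circle fit of outer points
    from scipy.optimize import least_squares
    a=np.degrees(np.arctan2(q[:,1]-.081,q[:,0]-.574)).astype(int)//6
    rr=np.hypot(q[:,1]-.081,q[:,0]-.574)
    out=np.array([q[a==k][np.argsort(rr[a==k])[-3:]].mean(0) for k in set(a) if (a==k).sum()>5])
    s=least_squares(lambda x:np.hypot(out[:,0]-x[0],out[:,1]-x[1])-x[2],[.574,.081,.09],loss='soft_l1',f_scale=.002)
    print(n,rim.sum(),s.x,np.median(q[:,2]))
    h=reg&(w[...,2]>.24); hw=w[h]; print("handle",h.sum(),np.median(hw,0),hw.max(0),hw.min(0)); 
    t=hw[hw[:,2]>.27];print(len(t),t.mean(0) if len(t) else 0)
E
```

```text
top 2135 [0.57312591 0.07880031 0.08748722] 0.22581128801793202
handle 98 [0.49924239 0.09457918 0.2756724 ] [0.51029211 0.1055778  0.28337936] [0.48882033 0.08385542 0.24164945]
87 [0.50001877 0.09513889 0.27605833]
scene 1433 [0.57777567 0.0815182  0.08586639] 0.22432347773181133
handle 204 [0.50818691 0.10071454 0.26030328] [0.51621232 0.10813917 0.2765242 ] [0.49046646 0.08424026 0.24009586]
56 [0.50441    0.09678352 0.27379237]
```

```bash
python3 - <<'E'
from h import *
from scipy.spatial.transform import Rotation as Ro
o=r.get_obs();M=Ro.from_rotvec(o["orientation"]).as_matrix();print(M.round(3),r.finger_overhang,o["clock"])
print(np.degrees(np.arctan2(M[1,1],M[0,1])),np.degrees(np.arctan2(o["tcp_pos"][1],o["tcp_pos"][0])))
E
```

```text
[[ 0.     0.934  0.357]
 [-0.     0.357 -0.934]
 [-1.     0.     0.   ]] 0.008 0.8
20.899408593983775 -69.09774722725611
```

Emit:
play_rows(
  plan=[
    [-1, 0, 0, 0.03, -0.1],
    [-1, 0, 0, 0.06, -0.2],
    [-1, 0, 0, 0.09, -0.3],
    [-1, 0, 0, 0.11, -0.3],
  ],
)

```text
clock: 1.2
tcp_pos: [0.2411, -0.6311, 0.352]
orientation: [1.162, 1.235, -1.164]
contact_force: [-1.0, 0.0, 0.2]
grip_width: 0.0283
```

```bash
python3 - <<'E'
from h import *
o=r.get_obs();print(o["joints"],o["tcp_pos"],o["grip_width"],o["contact_force"])
E
```

```text
[ 1.04651435  0.40395377  0.09657283  1.41559569 -0.03912349  1.32107317
 -0.36388872] [ 0.24110272 -0.63108631  0.35197007] 0.028252645377209198 [-0.96588081  0.04222275  0.18116062]
```

Emit:
play_rows(
  plan=[
    [-1, 0.008, 0.022, 0, 0.14],
    [-1, 0.017, 0.045, 0, 0.28],
    [-1, 0.025, 0.068, 0, 0.42],
    [-1, 0.033, 0.09, 0, 0.56],
    [-1, 0.042, 0.113, 0, 0.7],
    [-1, 0.05, 0.136, 0, 0.84],
    [-1, 0.058, 0.159, 0, 0.98],
    [-1, 0.067, 0.181, 0, 1.12],
    [-1, 0.075, 0.204, 0, 1.26],
    [-1, 0.083, 0.226, 0, 1.4],
  ],
)

```text
clock: 2.2
tcp_pos: [0.3241, -0.4036, 0.3495]
orientation: [0.078, 1.569, -0.079]
contact_force: [0.2, -0.4, -0.4]
grip_width: -0.0002
```

Emit:
play_rows(
  plan=[
    [-1, 0.008, 0.022, 0, 0.14],
    [-1, 0.017, 0.045, 0, 0.28],
    [-1, 0.025, 0.068, 0, 0.42],
    [-1, 0.033, 0.09, 0, 0.56],
    [-1, 0.042, 0.113, 0, 0.7],
    [-1, 0.05, 0.136, 0, 0.84],
    [-1, 0.058, 0.159, 0, 0.98],
    [-1, 0.067, 0.181, 0, 1.12],
    [-1, 0.075, 0.204, 0, 1.26],
    [-1, 0.083, 0.226, 0, 1.4],
  ],
)

```text
clock: 3.2
tcp_pos: [0.407, -0.1776, 0.3495]
orientation: [-1.008, 1.325, 1.007]
contact_force: [-0.4, 0.5, 0.1]
grip_width: -0.0002
```

Emit:
play_rows(
  plan=[
    [-1, 0.008, 0.022, 0, 0.14],
    [-1, 0.017, 0.045, 0, 0.28],
    [-1, 0.025, 0.068, 0, 0.42],
    [-1, 0.033, 0.09, 0, 0.56],
    [-1, 0.042, 0.113, 0, 0.7],
    [-1, 0.05, 0.136, 0, 0.84],
    [-1, 0.058, 0.159, 0, 0.98],
    [-1, 0.067, 0.181, 0, 1.12],
    [-1, 0.075, 0.204, 0, 1.26],
    [-1, 0.083, 0.226, 0, 1.4],
  ],
)

```text
clock: 4.2
tcp_pos: [0.4901, 0.0484, 0.3495]
orientation: [-1.977, 0.444, 1.976]
contact_force: [0.5, -0.2, -0.7]
grip_width: 0.0001
```

```bash
cat >> h.py <<'E'
from scipy.spatial.transform import Rotation as Ro
def st():
    o=r.get_obs();M=Ro.from_rotvec(o["orientation"]).as_matrix()
    print("t",o["clock"],"tcp",o["tcp_pos"].round(4),"yaz",np.degrees(np.arctan2(M[1,1],M[0,1])).round(2),"j",o["joints"].round(3),"F",o["contact_force"].round(1),"g",round(o["grip_width"],4)); return o
E
python3 - <<'E'
from h import *
o=st()
w=r.grab_frame("wrist");cv2.imwrite("pics/w1.png",w["pixels"])
T=np.array(w["tool_from_camera"]);M=Ro.from_rotvec(o["orientation"]).as_matrix()
z=w["z_map"];vv,uu=np.mgrid[:480,:640];f=K(w)
c=np.stack([(uu-w["cx"])/f*z,(vv-w["cy"])/f*z,z],-1)
tl=c@T[:3,:3].T+T[:3,3]
wd=tl@M.T+o["tcp_pos"]
np.savez("w1.npz",tl=tl,wd=wd,z=z,im=w["pixels"])
print(T.round(3))
p=r.grab_frame("top");cv2.imwrite("pics/top1.png",p["pixels"])
E
```

```text
t 4.2 tcp [0.4901 0.0484 0.3495] yaz -115.32 j [ 0.498  0.151 -0.796  1.792  0.114  1.245  2.371] F [ 0.5 -0.2 -0.7] g 0.0001
[[ 0.001 -0.319  0.948 -0.135]
 [-0.    -0.948 -0.319  0.081]
 [ 1.    -0.    -0.001  0.   ]
 [ 0.     0.     0.     1.   ]]
```

View pics/w1.png

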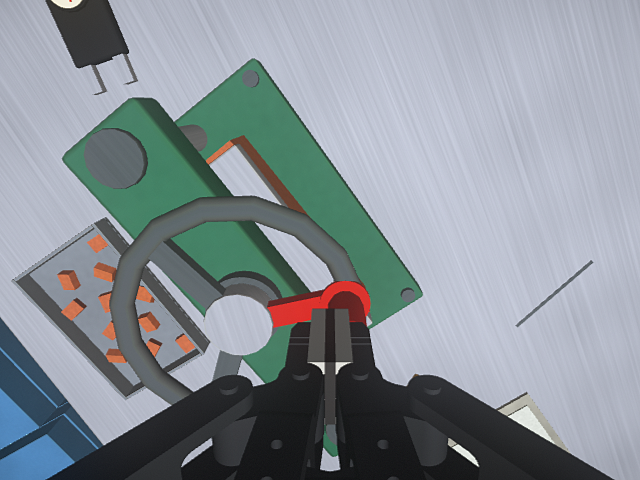

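View pics/top1.png

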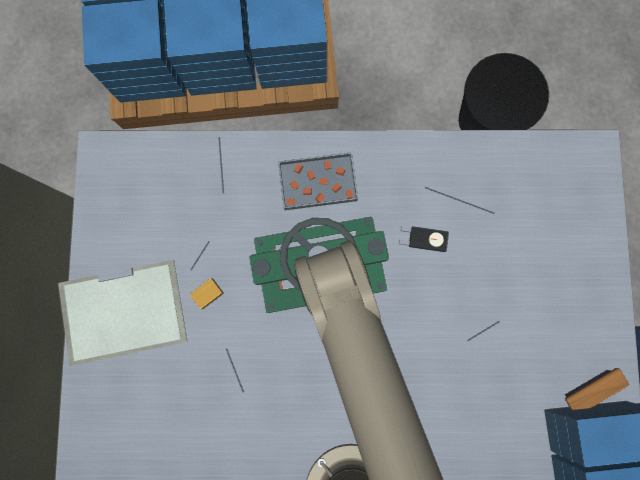

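```bash
cat > fit.py <<'E'
from h import *
from scipy.optimize import least_squares
def fit(wd,im,z,c0=(.5745,.080)):
    C=np.array(c0)
    hsv=cv2.cvtColor(im,cv2.COLOR_BGR2HSV)
    d=np.hypot(wd[...,0]-C[0],wd[...,1]-C[1])
    dark=(hsv[...,1]<60)&(hsv[...,2]<140)
    rim=(z>0)&(abs(wd[...,2]-.225)<.008)&(d<.1)&(d>.06)&dark
    q=wd[rim]
    # tube: outer edge and inner edge by angular bins
    a=(np.degrees(np.arctan2(q[:,1]-C[1],q[:,0]-C[0]))//4).astype(int);rr=np.hypot(q[:,1]-C[1],q[:,0]-C[0])
    out=np.array([q[a==k][np.argsort(rr[a==k])[-4:]].mean(0) for k in set(a) if (a==k).sum()>15])
    s=least_squares(lambda x:np.hypot(out[:,0]-x[0],out[:,1]-x[1])-x[2],[*C,.09],loss='soft_l1',f_scale=.001)
    red=((hsv[...,0]<8)|(hsv[...,0]>172))&(hsv[...,1]>150)&(z>0)&(d<.11)
    h=wd[red&(wd[...,2]>.236)]
    print("rim",rim.sum(),len(out),s.x.round(4),"handle n",len(h))
    if len(h):
        b=h[(h[:,2]<.262)]; t=h[h[:,2]>.272]
        if len(b)>20:
            s2=least_squares(lambda x:np.hypot(b[:,0]-x[0],b[:,1]-x[1])-.012,b[:,:2].mean(0)-0.0,loss='soft_l1',f_scale=.001);print(" side fit",len(b),s2.x.round(4))
        if len(t)>20: print(" top",len(t),t.mean(0).round(4),((t.max(0)+t.min(0))/2).round(4))
    return s.x
E
python3 - <<'E'
from fit import *
D=np.load("w1.npz");fit(D["wd"],D["im"],D["z"])
tl=D["tl"];z=D["z"]
# finger extents
m=(z>0)&(tl[...,0]>-.03)&(tl[...,0]<.03)&(abs(tl[...,2])<.03)&(abs(tl[...,1])<.03)
q=tl[m]
for x in np.arange(-.03,.02,.005):
    k=q[(q[:,0]>=x)&(q[:,0]<x+.005)]
    if len(k): print(x.round(3),len(k),k.min(0).round(4),k.max(0).round(4))
E
```

```text
rim 10924 54 [0.5734 0.0776 0.0871] handle n 618
 side fit 506 [0.5017 0.0956]
-0.03 872 [-0.03   -0.0127 -0.0135] [-0.025   0.011   0.0133]
-0.025 734 [-0.025   0.005  -0.0138] [-0.02    0.011   0.0136]
-0.02 691 [-0.02    0.0046 -0.0138] [-0.015   0.0109  0.0135]
-0.015 634 [-0.015   0.0047 -0.0137] [-0.01    0.0107  0.0134]
-0.01 582 [-0.01    0.0049 -0.0138] [-0.005   0.0106  0.0134]
-0.005 514 [-0.005   0.005  -0.0136] [-0.      0.0108  0.0134]
0.0 227 [ 0.      0.0049 -0.0119] [0.0049 0.0106 0.0115]
0.005 10 [ 0.005   0.009  -0.0047] [0.0056 0.0093 0.0055]
```

Emit:
play_rows(
  plan=[
    [-1, 0.005, 0.0, -0.02, 0.1],
    [-1, 0.01, 0.002, -0.045, 0.2],
    [-1, 0.01, 0.003, -0.07, 0.2],
    [-1, 0.01, 0.003, -0.088, 0.2],
    [-1, 0.01, 0.003, -0.098, 0.2],
    [-1, 0.01, 0.003, -0.098, 0.2],
  ],
)

```text
clock: 4.9
tcp_pos: [0.4991, 0.0496, 0.2503]
orientation: [-2.087, 0.262, 2.092]
contact_force: [-0.8, -0.2, 0.2]
grip_width: -0.0002
```

```bash
cat > look.py <<'E'
from fit import *
import sys
def wrist(name):
    o=st();w=r.grab_frame("wrist");cv2.imwrite(f"pics/{name}.png",w["pixels"])
    T=np.array(w["tool_from_camera"]);M=Ro.from_rotvec(o["orientation"]).as_matrix()
    z=w["z_map"];vv,uu=np.mgrid[:480,:640];f=K(w)
    c=np.stack([(uu-w["cx"])/f*z,(vv-w["cy"])/f*z,z],-1)
    wd=(c@T[:3,:3].T+T[:3,3])@M.T+o["tcp_pos"]
    fit(wd,w["pixels"],z)
if __name__=="__main__": wrist(sys.argv[1])
E
python3 look.py w2; python3 - <<'E'
import numpy as np
C=np.array([.574,.079]);R=.0785
def p(a): return C+R*np.array([np.cos(np.radians(a)),np.sin(np.radians(a))])
for a in (200,184): print(a,p(a))
E
```

```text
t 4.9 tcp [0.4991 0.0496 0.2503] yaz -104.27 j [ 0.463  0.272 -0.801  1.907  0.224  1.056  2.462] F [-0.8 -0.2  0.2] g -0.0002
rim 22895 51 [0.5727 0.0767 0.0863] handle n 651
 side fit 279 [0.5012 0.0957]
 top 64 [0.507  0.0714 0.2799] [0.5072 0.0604 0.2947]
200 [0.50023413 0.05215142]
184 [0.49569122 0.07352412]
```

View pics/w2.png

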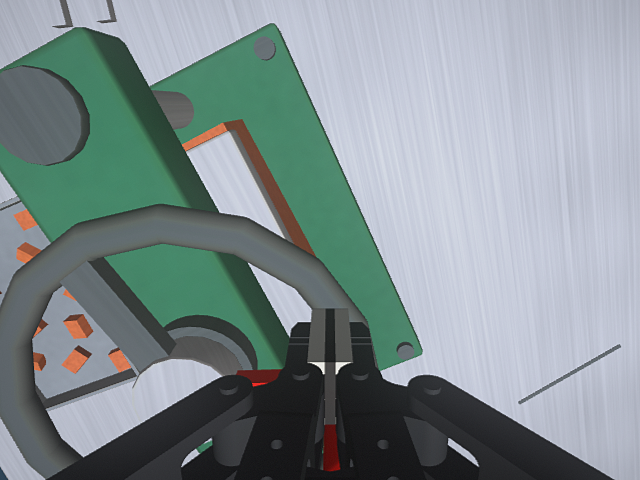

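```bash
cat > tab.py <<'E'
import numpy as np,sys
C=np.array([.574,.079]);R=.0785
def p(a): return C+R*np.array([np.cos(np.radians(a)),np.sin(np.radians(a))])
def tab(start,yaw0,a0,step,n=10):
    out=[]
    for i in range(1,n+1):
        a=a0-step*i; d=p(a)-start
        out.append([-1,round(d[0],4),round(d[1],4),0,round(np.radians(min(a+73,yaw0) -yaw0),3)])
    return out
if __name__=="__main__":
    s=np.array([.4991,.0496]);y=256
    print(tab(s,y,202,4)); a=162
    while a>-140:
        print(a,tab(p(a),a+73,a,3.5)); a-=35
E
python3 tab.py
```

```text
[[-1, np.float64(0.0002), np.float64(0.0051), 0, np.float64(0.0)], [-1, np.float64(-0.0013), np.float64(0.0104), 0, np.float64(0.0)], [-1, np.float64(-0.0024), np.float64(0.0158), 0, np.float64(0.0)], [-1, np.float64(-0.0032), np.float64(0.0212), 0, np.float64(0.0)], [-1, np.float64(-0.0036), np.float64(0.0267), 0, np.float64(-0.017)], [-1, np.float64(-0.0036), np.float64(0.0321), 0, np.float64(-0.087)], [-1, np.float64(-0.0032), np.float64(0.0376), 0, np.float64(-0.157)], [-1, np.float64(-0.0024), np.float64(0.043), 0, np.float64(-0.227)], [-1, np.float64(-0.0013), np.float64(0.0484), 0, np.float64(-0.297)], [-1, np.float64(0.0002), np.float64(0.0537), 0, np.float64(-0.367)]]
162 [[-1, np.float64(0.0016), np.float64(0.0045), 0, np.float64(-0.061)], [-1, np.float64(0.0035), np.float64(0.0089), 0, np.float64(-0.122)], [-1, np.float64(0.0057), np.float64(0.0132), 0, np.float64(-0.183)], [-1, np.float64(0.0081), np.float64(0.0173), 0, np.float64(-0.244)], [-1, np.float64(0.0107), np.float64(0.0213), 0, np.float64(-0.305)], [-1, np.float64(0.0137), np.float64(0.0251), 0, np.float64(-0.36
[... 5196 characters left out ...]
118 [[-1, np.float64(-0.0042), np.float64(0.0024), 0, np.float64(-0.061)], [-1, np.float64(-0.0082), np.float64(0.005), 0, np.float64(-0.122)], [-1, np.float64(-0.012), np.float64(0.0079), 0, np.float64(-0.183)], [-1, np.float64(-0.0157), np.float64(0.011), 0, np.float64(-0.244)], [-1, np.float64(-0.0191), np.float64(0.0143), 0, np.float64(-0.305)], [-1, np.float64(-0.0224), np.float64(0.0178), 0, np.float64(-0.367)], [-1, np.float64(-0.0254), np.float64(0.0215), 0, np.float64(-0.428)], [-1, np.float64(-0.0282), np.float64(0.0254), 0, np.float64(-0.489)], [-1, np.float64(-0.0308), np.float64(0.0295), 0, np.float64(-0.55)], [-1, np.float64(-0.0331), np.float64(0.0337), 0, np.float64(-0.611)]]
```

Emit:
play_rows(
  plan=[
    [-1, 0, 0.005, 0, 0],
    [-1, -0.001, 0.01, 0, 0],
    [-1, -0.002, 0.014, 0, 0],
    [-1, -0.003, 0.017, 0, 0],
    [-1, -0.003, 0.02, 0, 0],
    [-1, -0.0035, 0.023, 0, 0],
    [-1, -0.0035, 0.026, 0, -0.02],
    [-1, -0.0035, 0.03, 0, -0.06],
    [-1, -0.0035, 0.034, 0, -0.11],
    [-1, -0.003, 0.038, 0, -0.16],
  ],
)

```text
clock: 5.95
tcp_pos: [0.4967, 0.0878, 0.2513]
orientation: [-1.995, 0.418, 1.996]
contact_force: [-1.7, -3.0, 3.0]
grip_width: 0.0
```

```bash
python3 look.py w3; python3 - <<'E'
from h import *
p=r.grab_frame("scene");cv2.imwrite("pics/s3.png",p["pixels"])
E
```

```text
t 5.95 tcp [0.4967 0.0878 0.2513] yaz -113.58 j [ 0.375  0.273 -0.788  1.901  0.222  1.058  2.225] F [-1.7 -3.   3. ] g 0.0
rim 23863 57 [0.5683 0.0769 0.0832] handle n 673
 top 662 [0.5061 0.1087 0.2782] [0.5047 0.0955 0.2853]
```

View pics/s3.png

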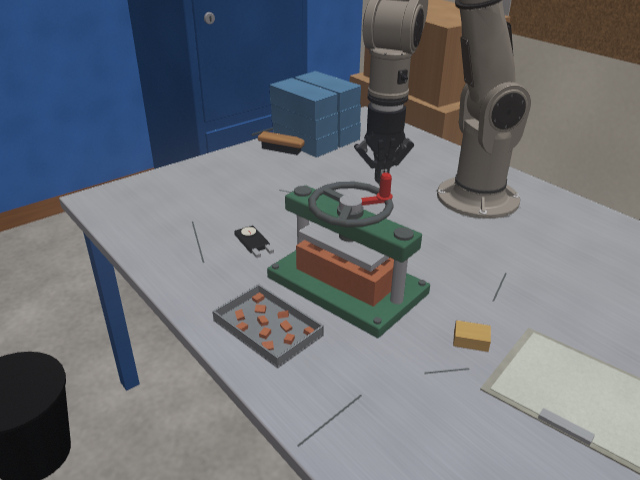

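```bash
python3 - <<'E'
from tab import *
a=174
while a>-140:
    print(a,[[float(x) for x in q] for q in [[-1,round(t[1],3),round(t[2],3),0,round(t[4],2)] for t in tab(p(a),a+73,a,4)]]); a-=40
E
```

```text
174 [[-1.0, 0.001, 0.005, 0.0, -0.07], [-1.0, 0.002, 0.011, 0.0, -0.14], [-1.0, 0.003, 0.016, 0.0, -0.21], [-1.0, 0.005, 0.021, 0.0, -0.28], [-1.0, 0.008, 0.026, 0.0, -0.35], [-1.0, 0.01, 0.031, 0.0, -0.42], [-1.0, 0.013, 0.036, 0.0, -0.49], [-1.0, 0.016, 0.04, 0.0, -0.56], [-1.0, 0.02, 0.044, 0.0, -0.63], [-1.0, 0.024, 0.048, 0.0, -0.7]]
134 [[-1.0, 0.004, 0.004, 0.0, -0.07], [-1.0, 0.008, 0.007, 0.0, -0.14], [-1.0, 0.013, 0.01, 0.0, -0.21], [-1.0, 0.018, 0.013, 0.0, -0.28], [-1.0, 0.023, 0.015, 0.0, -0.35], [-1.0, 0.028, 0.017, 0.0, -0.42], [-1.0, 0.033, 0.019, 0.0, -0.49], [-1.0, 0.038, 0.02, 0.0, -0.56], [-1.0, 0.044, 0.021, 0.0, -0.63], [-1.0, 0.049, 0.022, 0.0, -0.7]]
94 [[-1.0, 0.006, 0.0, 0.0, -0.07], [-1.0, 0.011, 0.0, 0.0, -0.14], [-1.0, 0.016, -0.001, 0.0, -0.21], [-1.0, 0.022, -0.002, 0.0, -0.28], [-1.0, 0.027, -0.003, 0.0, -0.35], [-1.0, 0.032, -0.004, 0.0, -0.42], [-1.0, 0.037, -0.007, 0.0, -0.49], [-1.0, 0.042, -0.009, 0.0, -0.56], [-1.0, 0.047, -0.012, 0.0, -0.63], [-1.0, 0.052, -0.015, 0.0, -0.7]]
54 [[-1.0, 0.004, -0.003, 0.0, -0.07], [-1.0, 0.008, -0.007, 0.0, -0.1
[... 1011 characters left out ...]
.005, -0.002, 0.0, -0.07], [-1.0, -0.01, -0.004, 0.0, -0.14], [-1.0, -0.016, -0.005, 0.0, -0.21], [-1.0, -0.021, -0.006, 0.0, -0.28], [-1.0, -0.026, -0.007, 0.0, -0.35], [-1.0, -0.032, -0.007, 0.0, -0.42], [-1.0, -0.037, -0.007, 0.0, -0.49], [-1.0, -0.043, -0.006, 0.0, -0.56], [-1.0, -0.048, -0.005, 0.0, -0.63], [-1.0, -0.054, -0.004, 0.0, -0.7]]
-106 [[-1.0, -0.005, 0.002, 0.0, -0.07], [-1.0, -0.01, 0.004, 0.0, -0.14], [-1.0, -0.015, 0.006, 0.0, -0.21], [-1.0, -0.02, 0.009, 0.0, -0.28], [-1.0, -0.024, 0.012, 0.0, -0.35], [-1.0, -0.029, 0.015, 0.0, -0.42], [-1.0, -0.033, 0.019, 0.0, -0.49], [-1.0, -0.037, 0.023, 0.0, -0.56], [-1.0, -0.04, 0.027, 0.0, -0.63], [-1.0, -0.043, 0.032, 0.0, -0.7]]
```

Emit:
play_rows(
  plan=[
    [-1, 0.001, 0.005, 0, -0.07],
    [-1, 0.002, 0.011, 0, -0.14],
    [-1, 0.003, 0.016, 0, -0.21],
    [-1, 0.005, 0.021, 0, -0.28],
    [-1, 0.008, 0.026, 0, -0.35],
    [-1, 0.01, 0.031, 0, -0.42],
    [-1, 0.013, 0.036, 0, -0.49],
    [-1, 0.016, 0.04, 0, -0.56],
    [-1, 0.02, 0.044, 0, -0.63],
    [-1, 0.024, 0.048, 0, -0.7],
  ],
)

```text
clock: 7.05
tcp_pos: [0.52, 0.1365, 0.2511]
orientation: [-1.539, 0.956, 1.542]
contact_force: [-3.5, -1.9, 2.3]
grip_width: -0.0
```

```bash
python3 look.py w4
```

```text
t 7.05 tcp [0.52   0.1365 0.2511] yaz -153.57 j [ 0.178  0.311 -0.667  1.834  0.217  1.072  1.462] F [-3.5 -1.9  2.3] g -0.0
rim 23206 50 [0.5706 0.0806 0.0854] handle n 675
 top 660 [0.5401 0.1469 0.2783] [0.5329 0.1367 0.2861]
```

View pics/w4.png

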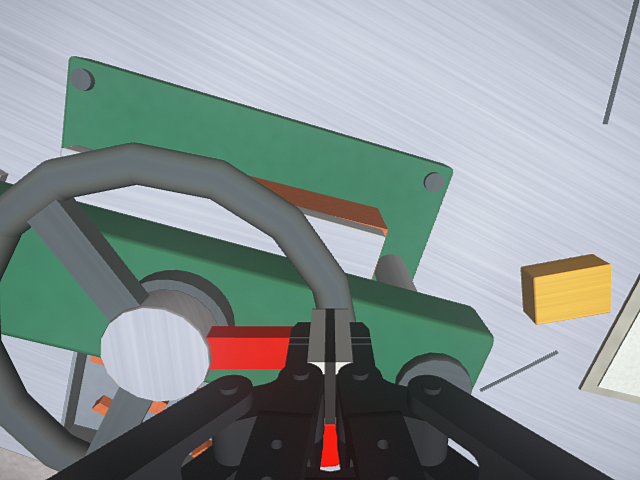

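Emit:
play_rows(
  plan=[
    [-1, 0.004, 0.004, 0, -0.07],
    [-1, 0.008, 0.007, 0, -0.14],
    [-1, 0.013, 0.01, 0, -0.21],
    [-1, 0.018, 0.013, 0, -0.28],
    [-1, 0.023, 0.015, 0, -0.35],
    [-1, 0.028, 0.017, 0, -0.42],
    [-1, 0.033, 0.019, 0, -0.49],
    [-1, 0.038, 0.02, 0, -0.56],
    [-1, 0.044, 0.021, 0, -0.63],
    [-1, 0.049, 0.022, 0, -0.7],
  ],
)

```text
clock: 8.1
tcp_pos: [0.569, 0.159, 0.2509]
orientation: [-1.032, 1.313, 1.035]
contact_force: [-4.3, 0.1, 1.9]
grip_width: 0.0001
```

Emit:
play_rows(
  plan=[
    [-1, 0.006, 0, 0, -0.07],
    [-1, 0.011, 0, 0, -0.14],
    [-1, 0.016, -0.001, 0, -0.21],
    [-1, 0.022, -0.002, 0, -0.28],
    [-1, 0.027, -0.003, 0, -0.35],
    [-1, 0.032, -0.004, 0, -0.42],
    [-1, 0.037, -0.007, 0, -0.49],
    [-1, 0.042, -0.009, 0, -0.56],
    [-1, 0.047, -0.012, 0, -0.63],
    [-1, 0.052, -0.015, 0, -0.7],
  ],
)

```text
clock: 9.1
tcp_pos: [0.621, 0.1453, 0.251]
orientation: [-0.495, 1.514, 0.5]
contact_force: [-2.7, 2.8, 0.1]
grip_width: -0.0003
```

```bash
python3 look.py w5
```

```text
t 9.1 tcp [0.621  0.1453 0.251 ] yaz 126.39 j [-0.062  0.432 -0.359  1.616  0.161  1.124  0.174] F [-2.7  2.8  0.1] g -0.0003
rim 21860 47 [0.5752 0.0832 0.0858] handle n 650
 top 643 [0.6342 0.1285 0.2781] [0.6221 0.1334 0.2846]
```

View pics/w5.png

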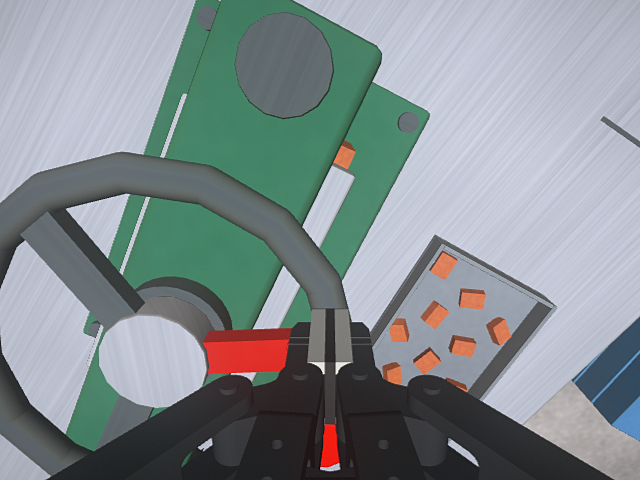

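Still tracking well at about 4 N of push.

Emit:
play_rows(
  plan=[
    [-1, 0.004, -0.003, 0, -0.07],
    [-1, 0.008, -0.007, 0, -0.14],
    [-1, 0.012, -0.011, 0, -0.21],
    [-1, 0.016, -0.015, 0, -0.28],
    [-1, 0.019, -0.02, 0, -0.35],
    [-1, 0.022, -0.024, 0, -0.42],
    [-1, 0.024, -0.029, 0, -0.49],
    [-1, 0.027, -0.034, 0, -0.56],
    [-1, 0.028, -0.039, 0, -0.63],
    [-1, 0.03, -0.044, 0, -0.7],
  ],
)

```text
clock: 10.15
tcp_pos: [0.6517, 0.1014, 0.251]
orientation: [0.052, 1.57, -0.048]
contact_force: [0.2, 4.2, -0.9]
grip_width: 0.0
```

Emit:
play_rows(
  plan=[
    [-1, 0.001, -0.005, 0, -0.07],
    [-1, 0.002, -0.011, 0, -0.14],
    [-1, 0.002, -0.016, 0, -0.21],
    [-1, 0.002, -0.022, 0, -0.28],
    [-1, 0.002, -0.027, 0, -0.35],
    [-1, 0.001, -0.033, 0, -0.42],
    [-1, 0, -0.038, 0, -0.49],
    [-1, -0.002, -0.043, 0, -0.56],
    [-1, -0.003, -0.048, 0, -0.63],
    [-1, -0.006, -0.053, 0, -0.7],
  ],
)

```text
clock: 11.15
tcp_pos: [0.6467, 0.0479, 0.2511]
orientation: [0.6, 1.485, -0.595]
contact_force: [2.6, 3.8, -2.8]
grip_width: 0.0002
```

```bash
python3 look.py w6
```

```text
t 11.15 tcp [0.6467 0.0479 0.2511] yaz 46.2 j [-0.137  0.423 -0.044  1.609  0.018  1.107 -0.95 ] F [ 2.6  3.8 -2.8] g 0.0002
rim 23161 55 [0.5809 0.08   0.0835] handle n 695
 top 682 [0.632  0.0338 0.2784] [0.6381 0.0508 0.2951]
```

View pics/w6.png

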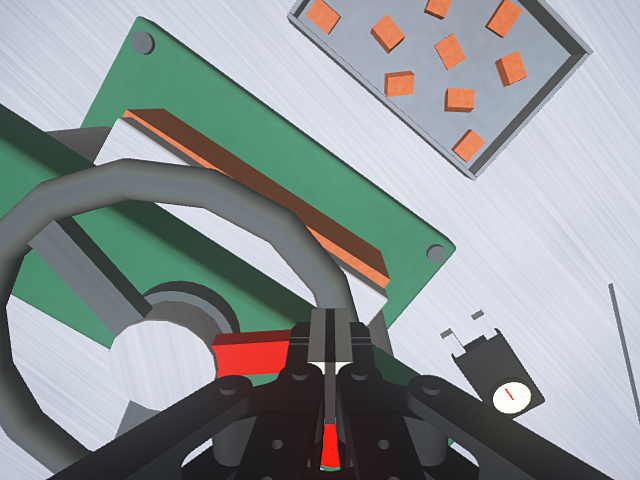

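Emit:
play_rows(
  plan=[
    [-1, -0.003, -0.005, 0, -0.07],
    [-1, -0.006, -0.01, 0, -0.14],
    [-1, -0.009, -0.014, 0, -0.21],
    [-1, -0.012, -0.018, 0, -0.28],
    [-1, -0.016, -0.022, 0, -0.35],
    [-1, -0.02, -0.026, 0, -0.42],
    [-1, -0.024, -0.029, 0, -0.49],
    [-1, -0.029, -0.032, 0, -0.56],
    [-1, -0.034, -0.035, 0, -0.63],
    [-1, -0.039, -0.037, 0, -0.7],
  ],
)

```text
clock: 12.2
tcp_pos: [0.6077, 0.0095, 0.2512]
orientation: [1.132, 1.256, -1.129]
contact_force: [4.2, 1.1, -3.3]
grip_width: -0.0003
```

Emit:
play_rows(
  plan=[
    [-1, -0.005, -0.002, 0, -0.07],
    [-1, -0.01, -0.004, 0, -0.14],
    [-1, -0.016, -0.005, 0, -0.21],
    [-1, -0.021, -0.006, 0, -0.28],
    [-1, -0.026, -0.007, 0, -0.35],
    [-1, -0.032, -0.007, 0, -0.42],
    [-1, -0.037, -0.007, 0, -0.49],
    [-1, -0.043, -0.006, 0, -0.56],
    [-1, -0.048, -0.005, 0, -0.63],
    [-1, -0.054, -0.004, 0, -0.7],
  ],
)

```text
clock: 13.2
tcp_pos: [0.5536, 0.0048, 0.2513]
orientation: [1.633, 0.864, -1.63]
contact_force: [3.2, -1.4, -2.8]
grip_width: 0.0003
```

```bash
python3 look.py w7
```

```text
t 13.2 tcp [0.5536 0.0048 0.2513] yaz -34.07 j [-0.306  0.265  0.222  1.849 -0.066  1.032 -2.223] F [ 3.2 -1.4 -2.8] g 0.0003
rim 24402 56 [0.5759 0.0738 0.084 ] handle n 661
 top 645 [0.5364 0.018  0.2784] [0.5488 0.0125 0.2955]
```

View pics/w7.png

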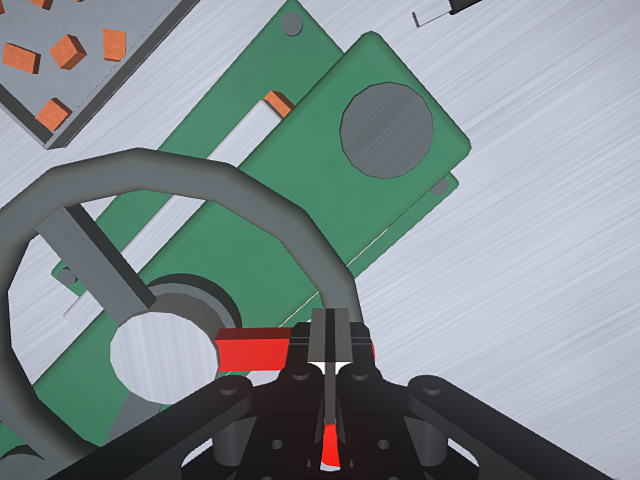

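Emit:
play_rows(
  plan=[
    [-1, 0.005, -0.002, 0, 0],
    [-1, 0.015, -0.003, 0, 0],
    [-1, 0.026, -0.004, 0.0, 0],
    [-1, 0.026, -0.004, 0.03, 0],
    [-1, 0.026, -0.004, 0.07, 0],
    [-1, 0.026, -0.004, 0.1, 0.1],
    [-1, 0.026, -0.004, 0.1, 0.24],
    [-1, 0.026, -0.004, 0.1, 0.38],
    [-1, 0.026, -0.004, 0.1, 0.52],
    [-1, 0.026, -0.004, 0.1, 0.66],
  ],
)

```text
clock: 14.25
tcp_pos: [0.5798, 0.0014, 0.3513]
orientation: [1.156, 1.242, -1.156]
contact_force: [0.4, 0.7, 0.5]
grip_width: -0.0001
```

Emit:
play_rows(
  plan=[
    [-1, 0, 0, 0, 0.14],
    [-1, 0, 0, 0, 0.28],
    [-1, 0, 0, 0, 0.42],
    [-1, 0, 0, 0, 0.56],
    [-1, 0, 0, 0, 0.7],
    [-1, 0, 0, 0, 0.84],
    [-1, 0, 0, 0, 0.98],
    [-1, 0, 0, 0, 1.12],
    [-1, 0, 0, 0, 1.26],
    [-1, 0, 0, 0, 1.4],
  ],
)

```text
clock: 15.25
tcp_pos: [0.5798, 0.0013, 0.3511]
orientation: [0.078, 1.57, -0.078]
contact_force: [0.1, -0.1, 0.3]
grip_width: -0.0
```

Emit:
play_rows(
  plan=[
    [-1, 0, 0, 0, 0.14],
    [-1, 0, 0, 0, 0.28],
    [-1, 0, 0, 0, 0.42],
    [-1, 0, 0, 0, 0.56],
    [-1, 0, 0, 0, 0.7],
    [-1, 0, 0, 0, 0.84],
    [-1, 0, 0, 0, 0.98],
    [-1, 0, 0, 0, 1.08],
    [-1, 0, 0, 0, 1.08],
  ],
)

```text
clock: 16.15
tcp_pos: [0.5797, 0.0011, 0.3511]
orientation: [-0.76, 1.434, 0.761]
contact_force: [0.4, 0.1, -0.6]
grip_width: 0.0002
```

```bash
python3 look.py w8
```

```text
t 16.15 tcp [0.5797 0.0011 0.3511] yaz 145.89 j [ 0.028  0.243 -0.168  1.635  0.042  1.267  0.827] F [ 0.4  0.1 -0.6] g 0.0002
rim 22181 85 [0.574  0.079  0.0878] handle n 1905
 side fit 177 [0.5329 0.0168]
 top 1582 [0.5322 0.0179 0.2764] [0.5325 0.0172 0.2757]
```

View pics/w8.png

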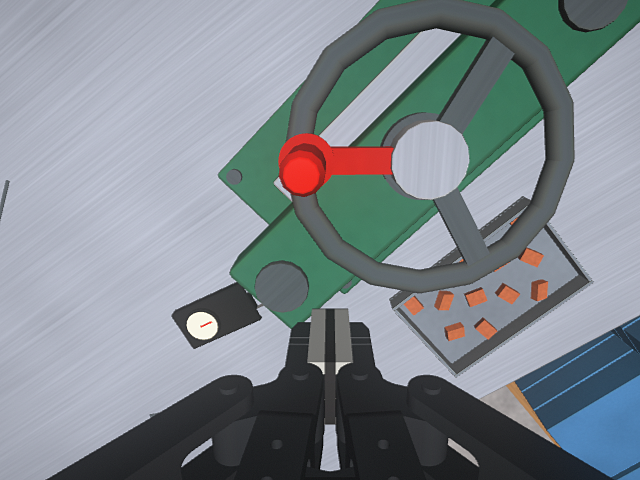

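Emit:
play_rows(
  plan=[
    [-1, 0, 0, -0.04, 0],
    [-1, 0, 0, -0.075, 0],
    [-1, 0, 0, -0.1, 0],
    [-1, -0.005, 0, -0.1, 0],
    [-1, -0.01, -0.001, -0.1, 0],
    [-1, -0.014, -0.001, -0.1, 0],
    [-1, -0.018, 0, -0.1, 0],
    [-1, -0.021, 0.0, -0.1, 0],
    [-1, -0.024, 0.001, -0.1, 0],
    [-1, -0.027, 0.002, -0.1, 0],
  ],
)

```text
clock: 17.2
tcp_pos: [0.5517, 0.0035, 0.2517]
orientation: [-0.759, 1.433, 0.759]
contact_force: [0.8, 0.2, -0.1]
grip_width: 0.0001
```

Emit:
play_rows(
  plan=[
    [-1, -0.005, 0.002, 0, -0.07],
    [-1, -0.01, 0.004, 0, -0.14],
    [-1, -0.015, 0.006, 0, -0.21],
    [-1, -0.02, 0.009, 0, -0.28],
    [-1, -0.024, 0.012, 0, -0.35],
    [-1, -0.029, 0.015, 0, -0.42],
    [-1, -0.033, 0.019, 0, -0.49],
    [-1, -0.037, 0.023, 0, -0.56],
    [-1, -0.04, 0.027, 0, -0.63],
    [-1, -0.043, 0.032, 0, -0.7],
  ],
)

```text
clock: 18.2
tcp_pos: [0.5091, 0.034, 0.2517]
orientation: [-0.213, 1.559, 0.21]
contact_force: [1.6, -3.6, 0.8]
grip_width: -0.0001
```

```bash
python3 look.py w9;python3 - <<'E'
from tab import *
a=-146
print([[round(float(x),3) for x in t] for t in tab(p(a),a+73,a,2)])
print(p(-146))
E
```

```text
t 18.2 tcp [0.5091 0.034  0.2517] yaz 105.45 j [-0.098  0.197 -0.105  1.925  0.026  1.02   0.054] F [ 1.6 -3.6  0.8] g -0.0001
rim 28700 54 [0.5725 0.0813 0.0861] handle n 6552
 side fit 1513 [0.503  0.0566]
 top 4091 [0.5024 0.0592 0.2763] [0.5029 0.0571 0.2757]
[[-1.0, -0.002, 0.002, 0.0, -0.035], [-1.0, -0.003, 0.005, 0.0, -0.07], [-1.0, -0.004, 0.007, 0.0, -0.105], [-1.0, -0.005, 0.009, 0.0, -0.14], [-1.0, -0.007, 0.012, 0.0, -0.175], [-1.0, -0.008, 0.015, 0.0, -0.209], [-1.0, -0.009, 0.017, 0.0, -0.244], [-1.0, -0.01, 0.02, 0.0, -0.279], [-1.0, -0.01, 0.022, 0.0, -0.314], [-1.0, -0.011, 0.025, 0.0, -0.349]]
[0.50892055 0.03510336]
```

Emit:
play_rows(
  plan=[
    [-1, -0.002, 0.002, 0, -0.035],
    [-1, -0.003, 0.005, 0, -0.07],
    [-1, -0.004, 0.007, 0, -0.105],
    [-1, -0.005, 0.009, 0, -0.14],
    [-1, -0.007, 0.012, 0, -0.175],
    [-1, -0.008, 0.015, 0, -0.21],
    [-1, -0.009, 0.017, 0, -0.245],
    [-1, -0.01, 0.02, 0, -0.28],
    [-1, -0.01, 0.022, 0, -0.315],
    [-1, -0.011, 0.025, 0, -0.35],
  ],
)

```text
clock: 19.25
tcp_pos: [0.4981, 0.0594, 0.2516]
orientation: [0.06, 1.569, -0.061]
contact_force: [0.6, -2.5, 0.6]
grip_width: 0.0001
```

```bash
python3 look.py w10; python3 - <<'E'
from h import *
p=r.grab_frame("top");cv2.imwrite("pics/top10.png",p["pixels"])
a=cv2.imread("pics/top0.png")[200:320,230:410];b=p["pixels"][200:320,230:410]
cv2.imwrite("pics/cmp.png",cv2.resize(np.hstack([a,b]),None,fx=2.2,fy=2.2))
p=r.grab_frame("scene")
a=cv2.imread("pics/scene0.png")[140:260,260:440];b=p["pixels"][140:260,260:440]
cv2.imwrite("pics/cmps.png",cv2.resize(np.hstack([a,b]),None,fx=2.2,fy=2.2))
E
```

```text
t 19.25 tcp [0.4981 0.0594 0.2516] yaz 85.58 j [-0.169  0.182 -0.084  1.944  0.019  1.016 -0.34 ] F [ 0.6 -2.5  0.6] g 0.0001
rim 28466 54 [0.5733 0.0821 0.0861] handle n 6542
 side fit 1514 [0.4995 0.0829]
 top 4086 [0.4998 0.0856 0.2764] [0.4997 0.0728 0.2814]
```

View pics/w10.png

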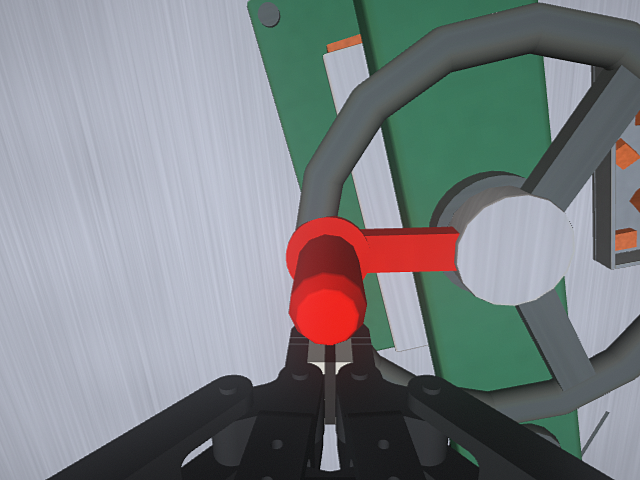

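View pics/cmps.png

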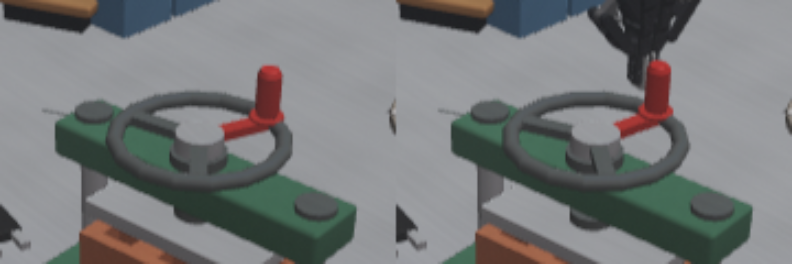

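Emit:
play_rows(
  plan=[
    [-1, -0.0005, 0.002, 0, -0.03],
    [-1, -0.001, 0.004, 0, -0.05],
    [-1, -0.001, 0.006, 0, -0.08],
    [-1, -0.0015, 0.008, 0, -0.1],
    [-1, -0.0015, 0.009, 0, -0.12],
    [-1, -0.0015, 0.009, 0, -0.12],
  ],
)

```text
clock: 20.0
tcp_pos: [0.4962, 0.0697, 0.2513]
orientation: [0.154, 1.566, -0.154]
contact_force: [-0.8, -1.7, 1.8]
grip_width: -0.0
```

```bash
cat > cmp.py <<'E'
from look import *
def red(im):
    h=cv2.cvtColor(im,cv2.COLOR_BGR2HSV)
    m=((h[...,0]<6)|(h[...,0]>174))&(h[...,1]>190)
    k=np.zeros_like(m);k[160:215,330:410]=1;m&=k
    post=m.copy();post[188:]=0
    ys,xs=np.nonzero(m);yp,xp=np.nonzero(post)
    return len(xs),xs.mean().round(2),ys.mean().round(2),"post",len(xp),xp.mean().round(2),"top row",ys.min()
import glob
print("start",red(cv2.imread("pics/scene0.png")))
p=r.grab_frame("scene");print("now",red(p["pixels"]))
wrist(sys.argv[1])
cv2.imwrite("pics/s_"+sys.argv[1]+".png",p["pixels"])
E
python3 cmp.py w11
```

```text
cmp.py:8: RuntimeWarning: Mean of empty slice.
  return len(xs),xs.mean().round(2),ys.mean().round(2),"post",len(xp),xp.mean().round(2),"top row",ys.min()
  ret = ret.dtype.type(ret / rcount)
Traceback (most recent call last):
  File "cmp.py", line 10, in <module>
    print("start",red(cv2.imread("pics/scene0.png")))
                  ~~~^^^^^^^^^^^^^^^^^^^^^^^^^^^^^^^
  File "cmp.py", line 8, in red
    return len(xs),xs.mean().round(2),ys.mean().round(2),"post",len(xp),xp.mean().round(2),"top row",ys.min()
                                                                                                     ~~~~~~^^
ValueError: zero-size array to reduction operation minimum which has no identity
```

```bash
python3 -c "
import cv2;h=cv2.cvtColor(cv2.imread('pics/scene0.png'),cv2.COLOR_BGR2HSV);print(h[182,374:390].tolist())"
sed -i 's/>190/>140/; s/<6)/<10)/; s/>174/>170/' cmp.py; python3 cmp.py w11
```

```text
[[114, 8, 157], [108, 8, 157], [179, 54, 104], [179, 137, 84], [0, 142, 90], [0, 149, 96], [0, 149, 99], [0, 151, 101], [0, 151, 103], [0, 155, 107], [0, 158, 110], [0, 157, 112], [0, 156, 113], [0, 111, 120], [110, 10, 158], [108, 8, 157]]
start (384, np.float64(378.25), np.float64(187.91), 'post', 167, np.float64(382.2), 'top row', np.int64(170))
now (390, np.float64(377.66), np.float64(187.14), 'post', 181, np.float64(381.23), 'top row', np.int64(169))
t 20.05 tcp [0.4962 0.0697 0.2512] yaz 78.81 j [-0.195  0.182 -0.078  1.945  0.016  1.015 -0.476] F [ 0.2 -2.1  1.6] g -0.0004
rim 27870 53 [0.5734 0.0825 0.0858] handle n 6579
 side fit 1503 [0.5007 0.093 ]
 top 4116 [0.5013 0.0956 0.2763] [0.5009 0.0933 0.2756]
```

```bash
cat > ecc.py <<'E'
from h import *
import sys
def cmp(fn):
    a=cv2.imread("pics/scene0.png").astype(int);b=cv2.imread(fn).astype(int)
    f=lambda i:np.clip(i[...,2]-i[...,1],0,255).astype(np.float32)  # redness
    A,B=f(a),f(b)
    x0,x1,y0,y1=368,398,162,190
    res=[]
    W=np.eye(2,3,dtype=np.float32)
    try:
        cc,W=cv2.findTransformECC(A[y0:y1,x0:x1],B[y0:y1,x0:x1],W,cv2.MOTION_TRANSLATION,(3,200,1e-6),None,3);print("ecc",cc,W[:,2])
    except Exception as e: print(e)
    for q in(A,B):
        s=q[160:215,330:410];s=np.where(s>15,s,0);yy,xx=np.mgrid[160:215,330:410];print("weighted",(s*xx).sum()/s.sum(),(s*yy).sum()/s.sum(),s.sum())
p=r.grab_frame("scene");f=K(p);cv2.imwrite("pics/now.png",p["pixels"])
def pr(X):
    c=np.array(p["R"])@X+np.array(p["t"]);return f*c[0]/c[2]+p["cx"],f*c[1]/c[2]+p["cy"]
for th in(166,167,168,169,170): 
    t=np.radians(th);print(th,np.round(pr(np.array([.574+.075*np.cos(t),.079+.075*np.sin(t),.26])),2))
cmp("pics/now.png")
E
python3 ecc.py
```

```text
166 [383.11 178.36]
167 [382.79 178.1 ]
168 [382.46 177.84]
169 [382.13 177.58]
170 [381.78 177.33]
ecc 0.998147346395118 [-0.6444567  -0.56186706]
weighted 377.62599136925587 188.01764054117098 34296.0
weighted 377.2154960255721 187.44046844502276 35351.0
```

Emit:
play_rows(
  plan=[
    [-1, 0, 0.001, 0, -0.015],
    [-1, 0, 0.002, 0, -0.03],
    [-1, 0, 0.0025, 0, -0.035],
    [-1, 0, 0.0025, 0, -0.035],
    [-1, 0, 0.0025, 0, -0.035],
  ],
)

```text
clock: 20.65
tcp_pos: [0.4963, 0.072, 0.2512]
orientation: [0.181, 1.563, -0.181]
contact_force: [-0.8, -2.4, 0.9]
grip_width: 0.0003
```

```bash
python3 ecc.py|tail -3;  python3 cmp.py w12
```

```text
ecc 0.9992188882845562 [-0.08179758 -0.19781853]
weighted 377.62599136925587 188.01764054117098 34296.0
weighted 377.6451322959384 187.8550081456098 35602.0
start (384, np.float64(378.25), np.float64(187.91), 'post', 167, np.float64(382.2), 'top row', np.int64(170))
now (397, np.float64(378.21), np.float64(187.55), 'post', 179, np.float64(381.86), 'top row', np.int64(169))
t 20.75 tcp [0.4963 0.072  0.2512] yaz 76.77 j [-0.201  0.182 -0.076  1.945  0.016  1.015 -0.515] F [-0.8 -2.1  0.6] g -0.0001
rim 28112 53 [0.574  0.0824 0.086 ] handle n 6593
 side fit 1527 [0.5011 0.0952]
 top 4111 [0.5018 0.0978 0.2763] [0.5013 0.0854 0.2849]
```

Emit:
play_rows(
  plan=[
    [-1, 0, 0.0005, 0, 0],
    [-1, 0, 0.0006, 0, 0],
    [-1, 0, 0.0006, 0, 0],
  ],
)

```text
clock: 21.1
tcp_pos: [0.4963, 0.0725, 0.2513]
orientation: [0.181, 1.563, -0.181]
contact_force: [0.0, -2.9, -0.2]
grip_width: 0.0003
```

```bash
python3 ecc.py|tail -3;  python3 cmp.py w13
```

```text
ecc 0.9992245274072157 [ 0.05653345 -0.10255861]
weighted 377.62599136925587 188.01764054117098 34296.0
weighted 377.7466659179605 187.91807283038997 35617.0
start (384, np.float64(378.25), np.float64(187.91), 'post', 167, np.float64(382.2), 'top row', np.int64(170))
now (394, np.float64(378.26), np.float64(187.7), 'post', 176, np.float64(381.98), 'top row', np.int64(169))
t 21.2 tcp [0.4963 0.0724 0.2512] yaz 76.76 j [-0.202  0.182 -0.076  1.944  0.016  1.015 -0.517] F [-0.6 -3.   0.2] g -0.0001
rim 27913 52 [0.574  0.082  0.0864] handle n 6594
 side fit 1532 [0.5012 0.0956]
 top 4111 [0.5019 0.0982 0.2763] [0.5015 0.0958 0.2755]
```

Emit:
play_rows(
  plan=[
    [-1, 0, -0.004, 0, 0],
    [-1, 0, -0.015, 0, 0],
    [-1, -0.001, -0.03, 0, 0],
    [-1, -0.001, -0.03, 0.03, 0],
    [-1, -0.001, -0.03, 0.07, 0],
    [-1, -0.001, -0.03, 0.11, 0],
    [-1, -0.02, -0.07, 0.11, 0],
    [-1, -0.04, -0.11, 0.11, 0],
    [-1, -0.05, -0.15, 0.11, 0],
    [-1, -0.06, -0.19, 0.11, 0],
  ],
)

```text
clock: 22.25
tcp_pos: [0.4354, -0.1194, 0.3617]
orientation: [0.182, 1.562, -0.181]
contact_force: [1.4, -0.7, -0.2]
grip_width: -0.0002
```

Emit:
play_rows(
  plan=[
    [-1, -0.01, -0.04, 0, 0],
    [-1, -0.02, -0.08, 0, 0],
    [-1, -0.03, -0.12, 0, 0],
    [-1, -0.04, -0.16, 0, 0],
    [-1, -0.05, -0.2, 0, 0],
    [-1, -0.06, -0.24, 0, 0],
    [-1, -0.07, -0.28, 0, 0],
    [-1, -0.07, -0.28, 0, 0],
  ],
)

```text
clock: 23.05
tcp_pos: [0.3628, -0.4032, 0.3615]
orientation: [0.186, 1.563, -0.191]
contact_force: [-0.3, -0.2, 0.6]
grip_width: -0.0002
```

```bash
python3 ecc.py|tail -3; python3 - <<'E'
from h import *
st()
p=r.grab_frame("top");b=p["pixels"];a=cv2.imread("pics/top0.png");cv2.imwrite("pics/topend.png",b)
f=lambda i:np.clip(i[...,2].astype(int)-i[...,1],0,255).astype(np.float32)
A,B=f(a)[258:305,295:330],f(b)[258:305,295:330]
W=np.eye(2,3,dtype=np.float32);print(cv2.findTransformECC(A,B,W,cv2.MOTION_EUCLIDEAN,(3,300,1e-7),None,3))
W=np.eye(2,3,dtype=np.float32);print(cv2.findTransformECC(A,B,W,cv2.MOTION_TRANSLATION,(3,300,1e-7),None,3))
d=cv2.absdiff(a,b);print([ (d[y0:y1,x0:x1].max()) for x0,x1,y0,y1 in((180,235,270,320),(270,365,145,215),(395,460,215,260),(265,300,270,300))])
cv2.imwrite("pics/cmpend.png",cv2.resize(np.hstack([a[140:320,180:460],b[140:320,180:460],])[:,:560],None,fx=1.4,fy=1.4))
E
```

```text
ecc 0.9996861993158552 [0.08766889 0.03300536]
weighted 377.62599136925587 188.01764054117098 34296.0
weighted 377.6985158514095 188.0773103831855 34161.0
t 23.1 tcp [ 0.3643 -0.4003  0.3612] yaz 76.44 j [ 0.359  0.157  0.412  1.736 -0.065  1.261  0.55 ] F [ 0.7 -0.7 -0.7] g 0.0002
(0.999525680110211, array([[ 0.9999612 , -0.00880682,  0.06702232],
       [ 0.00880682,  0.9999612 , -0.18519965]], dtype=float32))
(0.9993296675800406, array([[ 1.        ,  0.        , -0.12614849],
       [ 0.        ,  1.        , -0.01105839]], dtype=float32))
[np.uint8(9), np.uint8(9), np.uint8(11), np.uint8(53)]
```

View pics/cmpend.png

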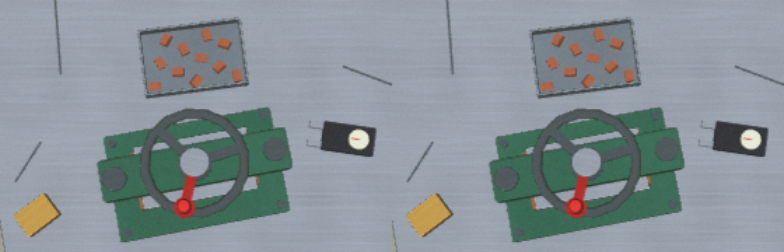

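```bash
python3 - <<'E'
from h import *
a=cv2.imread("pics/scene0.png");p=r.grab_frame("scene");d=cv2.absdiff(a,p["pixels"])
print("brick",d[250:300,296:395].mean(),d[250:300,296:395].max()); print(r.hand_in())
E
```

```text
brick 3.9844444444444442 80
the job is handed in; nothing more can be done
None
```

I pushed the hand wheel clockwise through one full turn by its handle, using the shut fingertips, and handed the job in at about 23 s. The push stayed at about 3–5 N. After about 290° I backed off once, turned the wrist by half a turn and finished the turn.

- **Handle position:** The last checks, made after withdrawing, put the handle back at its starting place. The scene camera match was within 0.1 px and the top camera match within 0.13 px. That comes to at most about 0.5° past a full turn.
- **Gauge, block and tray:** These look the same as before in the top picture, with only noise-level differences.
- **Brick:** The check was not clean. The scene-picture region around it changed a little (mean 4, peak 80 grey levels). I put this down to the platen coming down 8 mm and its shadow, but I did not confirm it. The fingers never came below the top of the wheel rim.
- **Robot:** It was standing clear of everything when I handed in.

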